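# Clamp a tube rack in a quick-release bench vise

### The job

Clamp the white tube rack that stands in the bench vise. Squeeze the vise's release lever against the fixed bar beside it, slide the jaw with it up to the rack, let the lever go, and then turn the T-knob on the sliding jaw clockwise (seen from above) to its stop, so that the rack is held tight against the fixed jaw; leave the rack standing flat on the vise.

Things in the scene. Friction and masses are not known exactly. Their poses are not given: they have to be found in the camera images.
- vise: Bench vise fixed to the worktop: aluminium base plate 410 x 150 mm, its top 12 mm above the worktop. Origin on the worktop; +x is the sliding direction, from the sliding jaw to the grey fixed jaw, whose clamping face is at x = +165 mm (62 mm high). The base reaches from x = -220 to +190 mm. Jaw, bars and knob lie on the centre line y = 0, carriage top 45 mm above the worktop.
- squeeze_grip (a point): Midway between two parallel steel bars on the rear of the sliding carriage, at their height (85 mm above the worktop), axes as the vise's. Bars 12 mm thick, 56 mm long along y. The rear one (x = -12 mm) is fixed, the front one (x = +12 mm) is the release lever. Pinch both, fingers closing along x: 36 mm over both at rest, 26 mm squeezed. Then slide along the vise's +x; keep them pinched.
- release_lever (a joint): Release lever (rad): about -0.03 at rest, carriage braked; 0.16 fully squeezed to the fixed bar by about 9 N, brake off (from about 0.09) and the carriage slides with about 2 N, far enough to reach the rack. Springs back when let go.
- jaw_pad: Rubber-faced pad of the sliding jaw, 104 mm wide, 34 mm high. Origin level with the worktop, below the middle of its clamping face; +x points at the rack. Its face is 160 mm in front of squeeze_grip with the knob at 0; the knob's full turn drives it 16 mm forward. It is sprung (0.6 N/mm, gives 24 mm). Have it touching the rack, or at most 5 mm away, before turning the knob.
- knob_grip (a point): Centre of the T-knob's black bar, on the knob's upright axis, 98 mm in front of squeeze_grip, 90 mm above the worktop; rides on the carriage. Bar 52 mm long, 13 mm thick, 26 mm high. This point's y axis runs along the bar and turns with it: fingers close along its x axis.
- clamp_knob (a joint): Turn of the T-knob (rad): about 0 loose (bar across the vise), grows clockwise seen from above, 1.4 at its stop (bar nearly along the vise). Needs up to 0.35 N m; stays where it is left.
- work_rack: White microtube rack to be clamped: 90 mm along the vise's x, 120 mm across, 47 mm high, about 0.2 kg, loose, standing on the base plate between the jaws 1 to 4 mm from the fixed jaw. Origin at the centre of its underside, axes nearly the vise's. It is not lifted: the pad pushes it against the fixed jaw.
Mind the look-alikes: they are no part of the job. There is more than one size of the work_rack; the one meant has the size given above.

How it is judged:
On the way, in this order (a step that is already met when the one before it is completed fails the run):
1. With the lever squeezed, the jaw is slid up to the rack (pad within 7 mm of it) (value of joint release_lever above 0.09 rad and x of work_rack in the frame of jaw_pad below 0.052 m), for 0.1 s.
2. The lever is let go with the jaw at the rack (value of joint release_lever below 0.03 rad and x of work_rack in the frame of jaw_pad below 0.052 m), for 0.2 s.
3. The knob is turned clockwise until the pad holds the rack (value of joint clamp_knob above 1.15 rad and contact force between jaw_pad and work_rack above 2 N), for 0.2 s.
At the end, for the whole second after the job is handed in: The knob is turned at least 1.15 rad of its 1.4 rad, the lever is released (under 0.03 rad), the pad presses the rack with more than 2 N, and the rack stands at rest flat on the vise's base plate (tilt under 0.1 rad, underside less than 8 mm above the plate) within 6 mm of touching the fixed jaw (all of step 3 and value of joint release_lever below 0.03 rad and x of work_rack in the frame of vise between 0.114 and 0.126 m and z of work_rack in the frame of vise below 0.02 m and angle between work_rack's own z axis and vertical below 0.1 rad and linear speed of work_rack below 0.02 m/s).
It fails at once if The rack is tipped by more than 0.3 rad (angle between work_rack's own z axis and vertical above 0.3 rad).
It also fails if it takes over 42 s, if anything falls off the work surface, if the arm or the gripper's body presses on something with over 40 N, if the wrist force passes 120 N, or if a joint passes its speed limit or range.

### The arm

A 7-joint arm with a two-finger parallel gripper is mounted at the origin on a cart in front of the work surface, level with it; the furniture and walls round the work are solid. World frame = base frame: x ahead of the robot, y to its left, z up, the work surface at z = 0. Lengths are in m, angles in rad, forces in N, time in s.
With the tool pointing down it reaches from about 0.425 to 0.95 m from the base axis. Payload 4.7 kg.
Tool frame: the origin (TCP) lies between the finger pads; the fingertips stand 25 mm ahead of it and the grasp point (between the pads) lies 6 mm ahead of it; z points along the fingers, y is the line along which they close (so a half turn about z gives the same grasp; the last joint's range is limited). The gripper opens to 85 mm and grips with 20 to 120 N. Pads are 22 mm wide; open, the fingers measure 114 mm over their backs; the gripper's body (76 mm by 85 mm) begins 54 mm behind the grasp point. The pads swing forward as they close: fully open they stand 13 mm farther back than shut.
Start: joints at [-1.178, 0.469, -0.049, 1.532, 0.024, 1.141, -0.082], TCP at [0.276, 0.616, 0.256] pointing down, gripper open.
Joint ranges: [-2.59, 2.59], [-0.33, 1.99], [-1.39, 1.29], [0.1, 2.45], [-1.04, 4.18], [0.21, 1.99], [-2.66, 2.66]. Speed limits (rad/s): [2.57, 2.57, 3.14, 3.14, 3.14, 3.14, 3.14].

### API

Orientations are given as a 3x3 rotation matrix whose columns are the frame's x, y, z axes.
In Python, from rig import * gives the robot as it stands. Calls block until the motion is done:
- movep(position, orientation): joint-space move of the TCP to a pose.
- move_l(position, attitude=None, feed=0.15, until_force=None): straight line of the TCP; attitude=None keeps the orientation; feed is the mean speed in m/s. With until_force (N) it stops when the force on the tool has changed by that much, and returns True; else False.
- move_joints(angles): joint-space move.
- command_gripper(opening, newtons=None): finger opening in m; newtons is the grip in N (None keeps the last); returns when the fingers have stopped.
- sleep(seconds).
- inverse_kinematics(position, orientation): joint angles nearest the present ones, or None.
- sense(): the state.
- camera(name): name is "scene" or "top" or "wrist"; returns (picture, depth): 384x512x3 uint8, red, green, blue; 384x512 float32, m along the optical axis (not along the pixel's ray), 0 where there is no reading.
- camera_params(name): a dict with "K" (3x3 intrinsics, pixels), "position" and "rotation" of the camera in the world; the wrist camera has in their place "tool_from_camera" (4x4, takes a point from camera to tool coordinates, whose origin is the TCP and whose axes are the flange's). Camera axes: x right, y down, z forward; pixel columns grow to the right and rows downward; lengths in m; the calibration is good to about 2 mm. A picture is of the moment at which its call begins: read the wrist's pose just before it. camera_params takes no time and is no camera call.
A pose or a line that the arm cannot do raises Unreachable and nothing moves.
- finish_job(): hands the job in; it is judged then, once.
The state is a dict: "time_s": time; "joint_pos": joint angles; "qd": joint speeds; "joint_efforts": joint torques, N m; "position": TCP position; "tcp_rot": TCP orientation; "wrist_force": force on the tool from outside, world axes, zero at the start; "ft_torque": the same for the moment, N m; "finger_gap": finger opening in m; "gripper_force": force on a finger pad.
Only numpy, scipy, OpenCV 4.12 (cv2) and the standard library are available. Lean on these libraries where they do the work, as an engineer would, in place of code of your own. Each camera call takes 0.05 s, during which the arm holds its last target. There are 200 camera calls.

## Working session

There is one attempt and no reset: what is moved stays moved. The work goes in short steps, each a Python script; the robot and the scene stay as the last script left them, time stands still between calls to the robot, and variables do not carry over. Pictures are saved under pics/ and viewed, at most 10 in all, crops included, and the job is handed in when it is done.

```bash
mkdir -p pics; cat > h.py <<'E'
from rig import *
import numpy as np, cv2
def shot(n,f=None):
    s=sense(); p,d=camera(n); c=camera_params(n); np.savez(f'pics/{f or n}.npz',p=p,d=d)
    cv2.imwrite(f'pics/{f or n}.png',cv2.cvtColor(p,cv2.COLOR_RGB2BGR))
    if n=='wrist':
        T=np.array(c['tool_from_camera']);R=np.array(s['tcp_rot']);return p,d,np.array(c['K']),R@T[:3,:3],R@T[:3,3]+np.array(s['position'])
    return p,d,np.array(c['K']),np.array(c['rotation']),np.array(c['position'])
def cloud(d,K,R,t):
    v,u=np.indices(d.shape); z=d
    P=np.stack([(u-K[0,2])/K[0,0]*z,(v-K[1,2])/K[1,1]*z,z],-1)
    W=P@R.T+t; W[d==0]=np.nan; return W
E
python3 - <<'E'
from h import *
for n in('scene','top'):
    p,d,K,R,t=shot(n); np.save(f'pics/{n}_W.npy',cloud(d,K,R,t)); print(n,K[0,0],t,R[:,2])
s=sense();print(s['time_s'],s['position'],s['tcp_rot'],s['finger_gap'])
E
```

```text
scene 462.5372885320362 [-0.0511339   1.08119284  1.14534643] [ 0.37383862 -0.54673432 -0.74921711]
top 487.12059597101353 [0.22197116 0.33545073 1.51057159] [ 0.17878824 -0.02030916 -0.98367795]
0.1 [0.2761273  0.61539046 0.25535579] [[-9.12366508e-01  4.09373757e-01 -6.94323482e-04]
 [ 4.09374342e-01  9.12364962e-01 -1.68038124e-03]
 [-5.44275638e-05 -1.81736178e-03 -9.99998347e-01]] 0.08549003248704297
```

View pics/top.png

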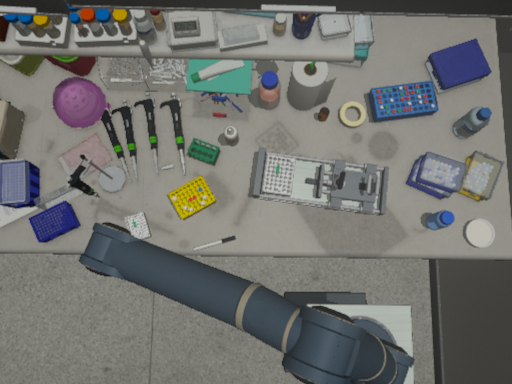

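View pics/scene.png

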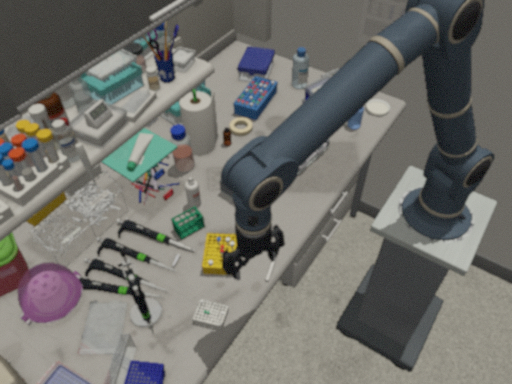

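The top view shows the vise at px (253–387, 150–213). The white rack in it is at (278,175), next to the fixed jaw on the left (258,170), and the sliding jaw, knob and bars are at (310–375, 185). The look-alikes are the small white rack at (138,226), the white box at (440,170), and the yellow (192,197) and blue racks. I'll measure the vise from depth and check my choice in a close crop.

```bash
python3 - <<'E'
from h import *
p=cv2.imread('pics/top.png');W=np.load('pics/top_W.npy')
cv2.imwrite('pics/c1.png',cv2.resize(p[140:222,242:398],None,fx=5,fy=5,interpolation=cv2.INTER_CUBIC))
Z=W[...,2]
sub=np.zeros(Z.shape,bool);sub[140:222,245:395]=1
for lo,hi in((.006,.018),(.006,.12),(.04,.052),(.056,.07),(.08,.1)):
    m=(sub&(Z>lo)&(Z<hi)).astype(np.uint8)
    n,l,st,c=cv2.connectedComponentsWithStats(m)
    for i in range(1,n):
        if st[i,4]>15:
            q=W[l==i];r=cv2.minAreaRect(q[:,:2].astype(np.float32)*1000)
            print(lo,hi,st[i],q.mean(0).round(4),np.round(r[0]),np.round(r[1]),round(r[2],1))
E
```

```text
0.006 0.018 [269 157   8   4  17] [0.5962 0.2669 0.012 ] [596. 267.] [23.  6.] 80.4
0.006 0.018 [277 159  57  44 937] [0.5262 0.1549 0.0108] [530. 163.] [165. 128.] 83.2
0.006 0.018 [345 166  20   7  78] [0.5668 0.0047 0.0109] [566.   6.] [61. 16.] 84.5
0.006 0.018 [377 171   6   7  28] [ 0.5532 -0.0732  0.0111] [553. -72.] [16. 18.] 85.6
0.006 0.018 [324 174   8   7  38] [0.5396 0.0928 0.0106] [538.  93.] [24. 19.] 86.2
0.006 0.018 [284 177   8   4  18] [0.5342 0.2182 0.0114] [535. 219.] [22.  9.] 81.9
0.006 0.018 [380 179   2  10  19] [ 0.5224 -0.0749  0.0115] [522. -76.] [30.  5.] 0.8
0.006 0.018 [279 180   8   4  21] [0.5221 0.235  0.0116] [522. 235.] [22. 10.] 83.4
0.006 0.018 [282 185   4   8  18] [0.5007 0.231  0.0124] [501. 230.] [ 9. 22.] 76.3
0.006 0.018 [322 186   9   5  31] [0.5041 0.0965 0.0117] [504.  98.] [14. 26.] 1.1
0.006 0.018 [374 193   7  17  68] [ 0.4623 -0.0625  0.0112] [466. -63.] [17. 54.] 74.9
0.006 0.018 [262 198  21   4  33] [0.4655 0.2662 0.0097] [466. 267.] [63.  5.] 83.0
0.006 0.018 [342 199  20   9 103] [0.4579 0.0183 0.0107] [457.  19.] [62. 18.] 83.1
[... 484 characters left out ...]
[521. 120.] [101.  39.] 10.2
0.04 0.052 [326 166  52  43 905] [0.5058 0.0191 0.0441] [509.  22.] [158. 107.] 75.4
0.04 0.052 [383 169   6  14  34] [ 0.5399 -0.0833  0.0428] [541. -84.] [13. 42.] 84.4
0.04 0.052 [381 199   5   9  18] [ 0.4563 -0.0724  0.0424] [455. -73.] [12. 27.] 73.8
0.056 0.07 [253 148  13  48 322] [0.5435 0.3093 0.0603] [544. 308.] [ 24. 149.] 83.2
0.08 0.1 [340 172   6   6  17] [0.5292 0.0625 0.0961] [528.  64.] [13. 14.] 44.4
0.08 0.1 [367 176   5  18  73] [ 0.5029 -0.0191  0.0876] [503. -20.] [13. 54.] 83.9
0.08 0.1 [375 177   6  18  70] [ 0.4998 -0.0444  0.0873] [501. -45.] [12. 53.] 81.9
0.08 0.1 [338 180   7  10  39] [0.5003 0.0673 0.0941] [502.  66.] [13. 27.] 79.6
```

View pics/c1.png

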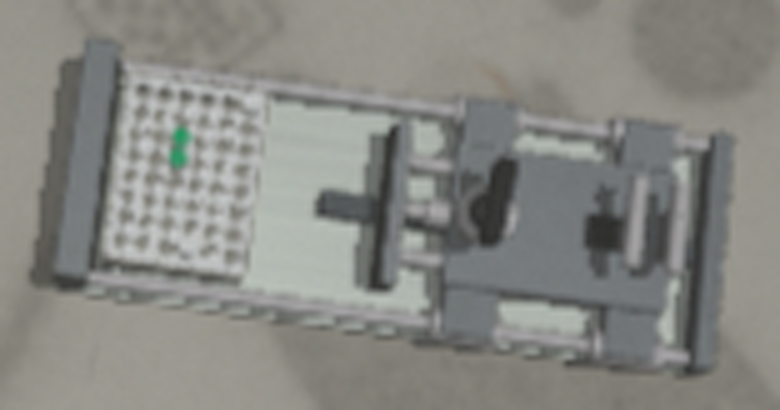

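The crop confirms the choice. The white 90×120 mm rack (green tubes, crop px 180,150) stands against the fixed jaw. The pad is at (395,205), the black T-knob at (495,200) and the two bars at (640–680,225). The measured sizes and heights match the description, so I'll hover over the squeeze bars and take a close look.

```bash
cat >> h.py <<'E'
th=np.deg2rad(82.8); EX=np.array([np.cos(th),np.sin(th),0]); EY=np.array([-EX[1],EX[0],0])
def att(a=0.):  # a: clockwise turn of the closing line from vise x
    y=np.array([np.cos(th-a),np.sin(th-a),0]); z=np.array([0,0,-1.]); return np.column_stack([np.cross(y,z),y,z])
E
python3 - <<'E'
from h import *
g=np.array([.502,-.0325,.22])+EX*.04
q=inverse_kinematics(g,att());print(np.round(q,2))
movep(g,att()); s=sense();print(s['time_s'],s['position'])
p,d,K,R,t=shot('wrist','w1');W=cloud(d,K,R,t);np.save('pics/w1_W.npy',W);Z=W[...,2]
for lo,hi in((.08,.1),(.1,.11)):
    m=((Z>lo)&(Z<hi)).astype(np.uint8)
    n,l,st,c=cv2.connectedComponentsWithStats(m)
    for i in range(1,n):
        if st[i,4]>80:
            q=W[l==i];r=cv2.minAreaRect(q[:,:2].astype(np.float32)*1000)
            print(lo,hi,st[i],q.mean(0).round(4),np.round(r[0],1),np.round(r[1],1),round(r[2],1))
E
```

```text
[-0.38  0.24  0.33  1.98 -0.09  0.94  1.45]
2.425 [0.50728352 0.00818894 0.22003898]
0.08 0.1 [183 159  19  68 981] [ 0.5003 -0.0431  0.0894] [501.6 -44.2] [12.3 55.4] 82.8
0.08 0.1 [216 159  17  68 976] [ 0.5034 -0.018   0.0894] [504.9 -18.6] [12.  55.8] 82.9
0.08 0.1 [315 161  27  64 417] [0.5086 0.0607 0.0916] [512.7  59.9] [10.1 51.3] 66.9
0.08 0.1 [   0  215   65  102 1672] [ 0.5372 -0.1761  0.0901] [ 542.6 -177.1] [96.1 44.1] 15.7
0.1 0.11 [319 166  25  64 956] [0.5136 0.0646 0.1025] [514.7  64.5] [13.  50.9] 78.0
0.1 0.11 [  0 226  53  54 618] [ 0.5234 -0.1714  0.105 ] [ 524.4 -172.4] [55.8 26.3] 27.2
0.1 0.11 [ 44 297   8  25 129] [ 0.5838 -0.1807  0.1049] [ 581.4 -179.3] [ 4.1 30.6] 61.8
```

View pics/w1.png

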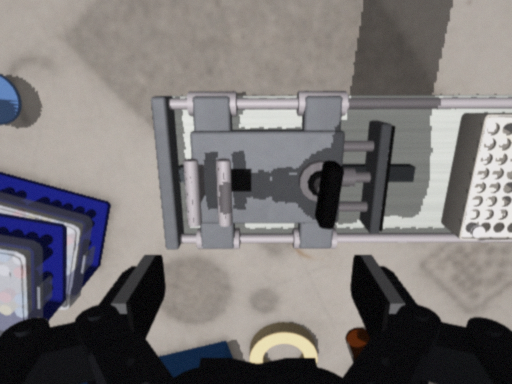

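The wrist view shows the rear bar at px (193,195), the lever at (224,195), the knob bar at (328,195) turned about 5° clockwise, the pad at (380,180) and the rack's rear edge at (470,115–235). Next I'll measure the gap from pad to rack and check joint 7's range for the knob turn.

```bash
python3 - <<'E'
from h import *
W=np.load('pics/w1_W.npy');Z=W[...,2]
G=np.array([.5033,-.0314,0])
for name,(u0,u1,v0,v1),zr in(('pad',(365,395,125,230),(.035,.06)),('rack',(455,512,110,240),(.04,.055))):
    w=W[v0:v1,u0:u1].reshape(-1,3);w=w[(w[:,2]>zr[0])&(w[:,2]<zr[1])]
    x=(w-G)@EX;y=(w-G)@EY;print(name,np.percentile(x,[1,5,50,95,99]).round(4),np.percentile(y,[2,98]).round(4),np.median(w[:,2]))
F=np.diag([-1,-1,1.])
k=G+EX*(.098+.08)+[0,0,.096]
for a in(0,.084,.7,1.42):
    print(a,*[np.round(q,2) if q is not None else None for q in(inverse_kinematics(k,att(a)),inverse_kinematics(k,att(a)@F))])
for x in (0,.08):
    print(np.round(inverse_kinematics(G+EX*x+[0,0,.091],att()@F),2))
E
```

```text
pad [0.1411 0.1453 0.1497 0.1587 0.1596] [-0.0454  0.0494] 0.052149929608240275
rack [0.2367 0.2371 0.2533 0.2806 0.2853] [-0.058   0.0586] 0.04720793677277363
0 [-0.53  0.46  0.23  2.   -0.16  0.7   1.25] [-1.07  0.69  1.03  2.03 -0.78  0.88 -1.3 ]
0.084 [-0.53  0.46  0.24  2.   -0.17  0.7   1.17] [-1.11  0.74  1.11  2.03 -0.85  0.93 -1.32]
0.7 [-0.61  0.47  0.33  2.   -0.23  0.7   0.62] [-1.11  0.74  1.11  2.03 -0.85  0.93 -1.93]
1.42 [-0.71  0.49  0.48  2.01 -0.34  0.72 -0.  ] [ 0.13  0.54 -0.62  1.96  0.44  0.78  2.43]
[-0.81  0.68  1.1   2.13 -0.84  0.86 -0.89]
[-0.94  0.68  1.07  2.1  -0.82  0.86 -1.08]
```

Clockwise turning lowers joint 7 from 1.25 to about 0, so no half turn is needed. The pad face is at 0.160 as given and the rack's rear is at 0.237, a gap of 77 mm. I'll pinch and slide.

```bash
python3 - <<'E'
from h import *
G=np.array([.5033,-.0314,0]); P=G-EX*.005
def st(l):
    s=sense();print(l,round(s['time_s'],2),np.round(s['position'],4),'gap',round(s['finger_gap'],4),round(float(np.max(s['gripper_force'])),1),np.round(s['wrist_force'],1))
move_l(P+[0,0,.16],att()); move_l(P+[0,0,.091],feed=.1); st('down')
command_gripper(.06); command_gripper(.018,30); st('pinch')
p0=np.array(sense()['position'])
if sense()['finger_gap']<.031:
    move_l(p0+EX*.072,feed=.06); st('slid72')
    print(move_l(p0+EX*.0795,feed=.03)); st('slid'); sleep(.3); st('hold')
    shot('wrist','w2')
E
```

```text
down 3.96 [ 0.5032 -0.0363  0.0915] gap 0.0853 0.0 [-0.3 -0.5  0.3]
pinch 4.74 [ 0.5031 -0.036   0.0919] gap 0.0242 29.5 [-0.9  1.3  9. ]
slid72 6.1 [0.5119 0.0361 0.092 ] gap 0.0239 29.6 [-2.4  0.4  4.6]
False
slid 6.5 [0.5128 0.0431 0.092 ] gap 0.0239 29.8 [-2.9 -0.   5.7]
hold 6.8 [0.5127 0.0431 0.092 ] gap 0.0241 29.8 [-3.3  0.   5.7]
```

View pics/w2.png

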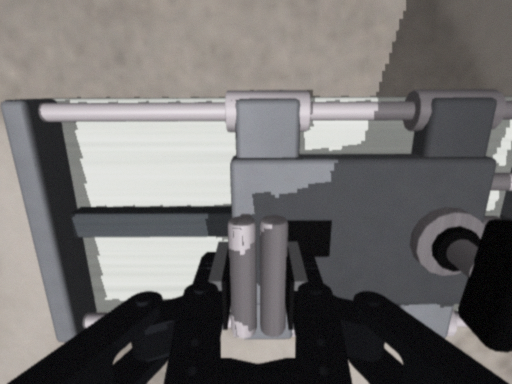

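The bars (px 240 and 272, 275) are pinched together and the carriage has moved well away from the end plate. I'll check pad against rack in the top view before letting go.

```bash
python3 - <<'E'
from h import *
a,*_=shot('top','t2');b,*_=shot('scene','s2')
A=cv2.resize(a[135:225,240:400],(640,360),interpolation=cv2.INTER_CUBIC)
cv2.imwrite('pics/t2c.png',cv2.cvtColor(A,cv2.COLOR_RGB2BGR))
E
```

```text
(no output)
```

View pics/t2c.png

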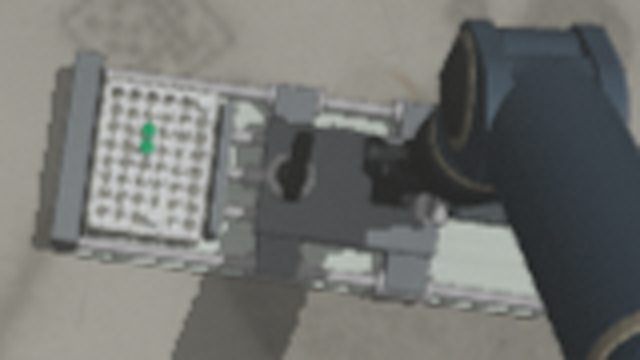

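The pad (crop px 222,160) is up against the rack's rear edge (212). I'll let go, rise and look at the knob.

```bash
python3 - <<'E'
from h import *
command_gripper(.085); sleep(.2)
p=np.array(sense()['position']); move_l([p[0],p[1],.2],feed=.2)
k=np.array([.5033,-.0314,.2])+EX*.12
movep(k,att(.08)); s=sense();print(s['time_s'],s['position'])
p,d,K,R,t=shot('wrist','w3');W=cloud(d,K,R,t);np.save('pics/w3_W.npy',W);Z=W[...,2]
G=np.array([.5033,-.0314,0])
for lo,hi in((.08,.1),(.098,.115)):
    m=((Z>lo)&(Z<hi)).astype(np.uint8)
    n,l,st,c=cv2.connectedComponentsWithStats(m)
    for i in range(1,n):
        if st[i,4]>80:
            q=W[l==i];r=cv2.minAreaRect(q[:,:2].astype(np.float32)*1000)
            c=np.array([*r[0],0])/1000-G
            print(lo,hi,st[i],np.round(r[0],1),np.round(r[1],1),round(r[2],1),'vise',np.round([c@EX,c@EY],4))
E
```

```text
8.7583 [0.51726586 0.08937642 0.19799878]
0.08 0.1 [317 162  27  70 474] [521.4 137.4] [11.2 50.1] 64.8 vise [0.1697 0.0032]
0.08 0.1 [ 205  168   24   74 1140] [514.2  58.9] [12.2 55.9] 83.0 vise [0.091  0.0005]
0.08 0.1 [ 170  171   26   73 1137] [511.1  33.8] [11.6 55.8] 83.5 vise [0.0656 0.0004]
0.098 0.115 [ 321  167   24   70 1264] [524.2 142.3] [13.4 51.3] 77.6 vise [0.1749 0.001 ]
```

View pics/w3.png

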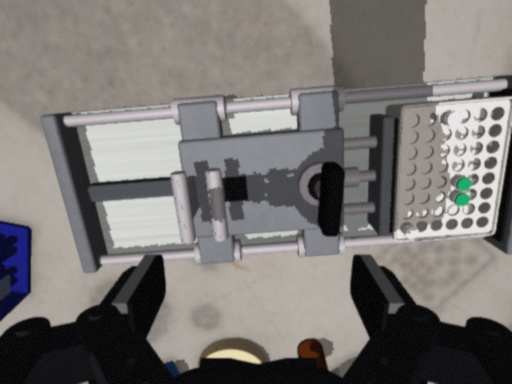

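The knob bar (px 330,198) is at (0.524, 0.142), turned 0.09 rad, with the carriage slid 78 mm. The lever bars are apart again and the pad is at the rack. Now I'll grip and turn the knob.

```bash
python3 - <<'E'
from h import *
k=np.array([.5242,.1423,.096])
def st(l):
    s=sense();R=s['tcp_rot'];a=th-np.arctan2(R[1][1],R[0][1]);print(l,round(s['time_s'],2),np.round(s['position'],4),'a',round(a,3),'gap',round(s['finger_gap'],4),np.round(s['wrist_force'],1),np.round(s['ft_torque'],2))
move_l(k+[0,0,.07],att(.09)); move_l(k,feed=.1); st('down')
command_gripper(.04); command_gripper(.008,60); st('grip')
for a in(.4,.75,1.1,1.3,1.4,1.44):
    movep(k,att(a)); st(a)
sleep(.3); st('hold')
E
```

```text
down 10.24 [0.5247 0.1423 0.0965] a 0.09 gap 0.0851 [-0.5 -0.7 -0.2] [-0.01 -0.02 -0.05]
grip 11.1 [0.5241 0.1421 0.0961] a 0.09 gap 0.0123 [-0.3 -0.4  1.7] [-0.2   0.14  0.1 ]
0.4 11.45 [0.5242 0.1423 0.0961] a 0.397 gap 0.012 [-0.5 -0.2  2.5] [-0.15  0.14 -0.19]
0.75 11.82 [0.5244 0.1425 0.0961] a 0.745 gap 0.0119 [0.1 0.2 2.4] [-0.03  0.06 -0.14]
1.1 12.2 [0.5247 0.1425 0.0961] a 1.094 gap 0.012 [0.7 1.3 1.4] [ 0.06 -0.2  -0.08]
1.3 12.47 [0.5248 0.1425 0.0961] a 1.294 gap 0.0122 [2.  1.1 1.9] [ 0.13 -0.42 -0.08]
1.4 12.72 [0.5248 0.1425 0.0961] a 1.395 gap 0.0124 [ 3.2  1.3 -0.3] [ 0.21 -0.66 -0.02]
1.44 12.97 [0.5249 0.1425 0.0962] a 1.433 gap 0.0119 [ 4.2  1.2 -0.1] [ 0.14 -0.89  1.27]
hold 13.28 [0.5248 0.1425 0.0962] a 1.437 gap 0.0123 [5.6 1.4 0.4] [ 0.15 -1.07  1.35]
```

The torque jumped to 1.3 N m at 1.43 rad, which is the stop. I'll ease off, let go and inspect.

```bash
python3 - <<'E'
from h import *
k=np.array([.5242,.1423,.096])
movep(k,att(1.41)); command_gripper(.085); move_l(k+[0,0,.11],feed=.15)
movep(k+[0,0,.11]-EX*.02,att(.09)); sleep(.3)
p,d,K,R,t=shot('wrist','w4');W=cloud(d,K,R,t);Z=W[...,2];print(sense()['time_s'])
G=np.array([.5033,-.0314,0])
O=G+EX*.165
m=((Z>.098)&(Z<.115)).astype(np.uint8);n,l,s_,c=cv2.connectedComponentsWithStats(m)
for i in range(1,n):
    if s_[i,4]>200: r=cv2.minAreaRect(W[l==i][:,:2].astype(np.float32)*1000);print(s_[i],np.round(r[0]),np.round(r[1]),r[2])
w=W.reshape(-1,3);x=(w-O)@EX;y=(w-O)@EY
q=(w[:,2]>.04)&(w[:,2]<.055)&(abs(y)<.06)&(x>.068)
print('rack x',np.percentile(x[q],[1,2,98,99]).round(4),'z',np.percentile(w[q,2],[5,50,95]).round(4))
j=(w[:,2]>.057)&(w[:,2]<.068)&(x>.14)&(abs(y)<.06);print('jaw face',np.percentile(x[j],[1,5]).round(4) if j.any() else None)
E
```

```text
16.5667
[ 249  186   71   31 1174] [524. 142.] [13. 52.] 3.069241523742676
rack x [0.0689 0.0696 0.1661 0.1664] z [0.0455 0.0475 0.0531]
jaw face [0.167  0.1686]
```

View pics/w4.png

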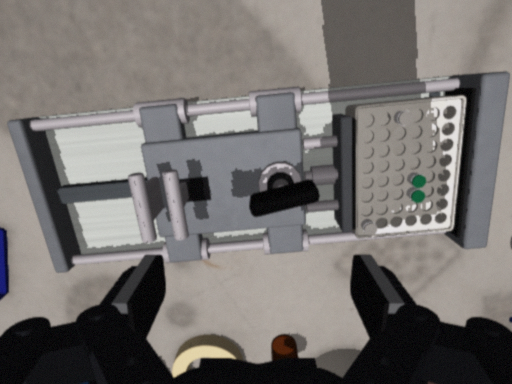

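The knob bar (px 284,198) is turned 1.39 rad and the bars (140 and 175, 205) are apart. The pad (345,175) is against the rack, and the rack's front is at the fixed jaw (0.166 against 0.167), standing flat with its top at 47 mm. I'll hand the job in.

```bash
python3 -c "
from rig import *
print(finish_job())"
```

```text
the job is handed in; nothing more can be done
None
```

The white rack is clamped flat against the fixed jaw, with the knob at its stop (1.39 rad) and the lever released, and the job was handed in at about 17 s of the 42 s; no verdict came back, and I judged the clamping from the final picture and the torque at the stop, since the pad's force on the rack could not be measured.

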